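# Serve the tray and hold the spoon drawer open

### The arm

A 6-joint arm with a two-finger parallel gripper is mounted at the origin on the work surface. World frame = base frame: x ahead of the robot, y to its left, z up, the work surface at z = 0. Lengths are in m, angles in degrees, forces in N, time in s.
With the tool pointing down it reaches from about 0.3 to 0.75 m from the base axis. Payload 8.5 kg.
Tool frame: the origin (TCP) lies between the finger pads; the fingertips stand env.finger_overhang ahead of it and the grasp point (between the pads) lies 2 mm behind it (env.finger_overhang is the distance from the TCP to the fingertips, in m); z points along the fingers, y is the line along which they close (so a half turn about z gives the same grasp; the last joint's range is limited). The gripper opens to 85 mm and grips with 20 to 120 N. Pads are 22 mm wide; open, the fingers measure 114 mm over their backs; the gripper's body (76 mm by 85 mm) begins 54 mm behind the grasp point. The pads swing forward as they close: fully open they stand 13 mm farther back than shut.
Start: joints at [-77.538, 21.807, 74.336, -0, 83.858, -12.336], TCP at [0.231, -0.499, 0.248] pointing down, gripper open.
Joint ranges: [-178.18, 178.18], [-50.72, 133.34], [12.68, 142.11], [-81.47, 261.47], [9.98, 163.14], [-165.26, 165.26]. Speed limits (degrees/s): [136.94, 136.94, 180, 180, 180, 180].

### API

Orientations are given as a 3x3 rotation matrix whose columns are the frame's x, y, z axes.
In Python, from rig import env gives the robot as it stands. The module is installed in compiled form; this text tells all that it offers.
- The arm moves only by the tool jog_arm, never from a script. Its arguments are lists of equal length, an entry for each row: "hand": the finger opening in m, from 0 to 0.0854; "travel": the shift along the world's x, y, z in m, a list of three; "yaw": the turn about the world's z in rad. A call has exactly 5 rows; each row shifts and turns the commanded pose from where the row before left it; what a row does not reach is not made up. A row lasts 1/8 s, in which the tool goes at most 62.5 mm and 10.7 degrees, less where a joint would pass 70% of its speed; a pose out of reach is approached as far as the arm can. A call is refused whole if a number of a shift passes 0.0625 or a number of a turn 0.188, either way. A call with a gripper value outside its range is refused whole. The fingers move at their own pace and stop on an object; "grip_force" is the grip in N (left out, the last holds). Time passes only in rows, so rows that do not move let the fingers close, or fill a call up. It gives the time, the measured TCP pose, the force, the opening and the grip force at its end, in the units of the state.
- env.observe(): the state, without advancing time (a new reading comes with each control period).
- env.get_image(name): name is "scene" or "top" or "wrist"; returns the picture (384x512x3 uint8, red, green, blue); there is no depth.
- env.calibration(name): a dict with "fx", "fy", "cx", "cy" (pixels), "k1" (the pictures are not rectified: a ray, as slopes to the right and down, at radius r is drawn at 1 + k1 r^2 times it, then the intrinsics apply), "position" and "rotation" of the camera in the world; the wrist camera has in their place "hand_eye" (4x4, takes a point from camera to tool coordinates, whose origin is the TCP and whose axes are the flange's). Camera axes: x right, y down, z forward; pixel columns grow to the right and rows downward; lengths in m; the calibration is good to about 2 mm. A picture is of the moment at which its call begins: read the wrist's pose just before it. calibration takes no time and is no camera call.
- env.close_job(): hands the job in; it is judged then, once.
The state is a dict: "time_s": time; "q": joint angles; "qvel": joint speeds; "joint_efforts": joint torques, N m; "position": TCP position; "tool_rot": TCP orientation; "ft_force": force on the tool from outside, world axes, zero at the start; "wrist_torque": the same for the moment, N m; "grip_width": finger opening in m; "gripper_force": force on a finger pad.
Only numpy, scipy, OpenCV 4.12 (cv2) and the standard library are available. Lean on these libraries where they do the work, as an engineer would, in place of code of your own. Each camera call takes 0.05 s, during which the arm holds its last target. There are 200 camera calls.

### The job

Lunch is being served: slide the meal tray along the table, without lifting it, until it lies centred and square on the paper place mat, and let go of it. Then pull the self-closing spoon drawer out by its steel bar until the bar is in line with the two marking pins, and finish while still holding it there with the gripper, so that the diner can take a spoon. Leave the mug, the food box and the soy bottle alone.

Things in the scene. Friction and masses are not known exactly. Their poses are not given: they have to be found in the camera images.
- tray_center (a point): Loose black meal tray, ~0.5 kg, 160 mm along x, 180 along y; rim all round 24 mm high, 6 mm thick; floor 6 mm thick. A lunch box with a wooden lid (top at 46 mm) is fixed in its +x half (x = 12 to 72 mm). The half towards the robot is empty: the -x rim (mid-line x = -77 mm) is free on both sides. Point: the tray's centre, 12 mm above its underside. Starts between mat and dispenser.
- mat: White paper place mat fixed flat on the table (1 mm, no step to slide over), 210 mm along x, 230 mm along y, thin grey lines near two edges. To the left or the right of the tray. Origin at its centre, on the table. The tray belongs on it centre on centre, x axis along x axis.
- dispenser: White spoon dispenser fixed on the table, on the other side of the tray from the mat. Housing 110 mm wide, 84 mm high, from x = 65 to 225 mm; grey base board 12 mm thick, 150 mm wide, from x = -130 to 230 mm. Origin on the table under the middle of the closed drawer's bar; the drawer opens along -x (roughly towards the robot).
- drawer_bar (a point): Centre of the spoon drawer's steel pull bar, always 60 mm above the table. The bar is 14 mm thick along x (it is pulled to -x), 90 mm long along y, 36 mm tall (z 42 to 78 mm). It stands 49 mm clear of the drawer's white front, tied to it by two thin arms at y = -39 and +39 mm, so its middle can be gripped from above with a finger before and behind it.
- drawer (a joint): Opening of the spoon drawer in m: 0 shut, up to 0.12. A spring pulls it shut: 3 N at 0, rising by 0.6 N per 10 mm (about 8 N at 90 mm); it springs back when let go.
- mark: The mark: two upright steel pins, 8 mm thick, tops 72 mm above the table, fixed on the dispenser's base board 62 mm to either side of the drawer's middle line, 50 to 90 mm in front of the closed bar. Origin on the table half-way between the pins; axes as the dispenser's. The bar is at the mark when its centre line is on the line through both pins.
- tray: The same tray, with its lunch box; origin at the centre of its underside.
- mug: White mug, 76 mm across and 85 mm high, left edge of the work; bystander. Origin under its centre.
- food_box: Plastic food box with a white lid, 106 x 156 x 64 mm, right edge of the work; bystander. Origin under its centre.
- soy: Amber glass soy bottle, 48 mm across and 120 mm high, beyond the tray; bystander. Origin under its centre.
There are look-alikes about, which are no part of the job. What is shaped like the tray but pink or purple is not meant.

How it is judged (in metres and radians):
On the way, in this order (a step that is already met when the one before it is completed fails the run):
1. the tray lies centred and square on the place mat and is let go (horizontal distance between tray_center and mat below 0.015 m and angle between the x axis of tray_center and the x axis of mat, either way round below 0.14 rad and height (world z) of tray_center below 0.018 m and angle between tray_center's own z axis and vertical below 0.05 rad and contact force between each of the arm, the fingers and tray below 0.1 N and linear speed of tray below 0.02 m/s), for 0.2 s.
2. the drawer's bar is held in line with the pins (x of drawer_bar in the frame of mark between -0.008 and 0.008 m and velocity of joint drawer between -0.01 and 0.01 m/s and contact force between the fingers and drawer above 1 N and contact force between tray and drawer below 0.1 N), for 0.3 s.
At the end, for the whole second after the job is handed in: The tray lies flat and untouched on the mat, its centre within 15 mm of the mat's centre and square to it within 0.14 rad; the drawer's bar is within 8 mm of the line through the pins, still, and held there by the fingers (all of step 1 and all of step 2); the arm keeps its last pose, push and grip.
It fails at once if the tray is lifted off the table or tipped (height (world z) of tray_center above 0.027 m or angle between tray_center's own z axis and vertical above 0.17 rad).
It fails at once if the mug is disturbed (distance of mug from where it was at the start of the episode above 0.03 m or angle between mug's own z axis and vertical above 0.35 rad).
It fails at once if the food box is disturbed (distance of food_box from where it was at the start of the episode above 0.03 m or angle between food_box's own z axis and vertical above 0.35 rad).
It fails at once if the soy bottle is disturbed (distance of soy from where it was at the start of the episode above 0.03 m or angle between soy's own z axis and vertical above 0.35 rad).
It also fails if it takes over 54 s, if anything falls off the work surface, if the arm or the gripper's body presses on something with over 40 N, if the wrist force passes 120 N, or if a joint passes its speed limit or range.

## Working session

There is one attempt and no reset: what is moved stays moved. The work goes in short steps, Python scripts to look and compute and a tool call to move; the robot and the scene stay as the last step left them, time stands still between calls to the robot, and variables do not carry over. Pictures are saved under pics/ and viewed, at most 10 in all, crops included, and the job is handed in when it is done.

Besides the shell and the picture viewer there is one more tool, called after ">>>" by a JSON object that holds its "method" and its "body". jog_arm: Moves the arm, as the interface text tells. Its arguments: {"type":"object","properties":{"hand":{"type":"array"},"travel":{"type":"array"},"yaw":{"type":"array"},"grip_force":{"type":"number"}},"required":["hand","travel","yaw"]}

```bash
mkdir -p pics; cat > h.py <<'E'
import numpy as np, cv2
from rig import env
def snap(n,f):
    im=env.get_image(n); cv2.imwrite('pics/'+f,cv2.cvtColor(im,cv2.COLOR_RGB2BGR)); return im
def pose(n):
    c=env.calibration(n)
    if 'position' in c: return c,np.array(c['position']),np.array(c['rotation'])
    s=env.observe(); H=np.array(c['hand_eye']); R=np.array(s['tool_rot'])
    return c,np.array(s['position'])+R@H[:3,3],R@H[:3,:3]
def px2w(n,uv,z,P=None):
    c,p,R=P or pose(n); out=[]
    for (u,v),zz in zip(uv,np.broadcast_to(z,len(uv))):
        d=np.array([(u-c['cx'])/c['fx'],(v-c['cy'])/c['fy']]); s=d.copy()
        for _ in range(20): s=d/(1+c['k1']*(s@s))
        r=R@np.array([*s,1]); out.append(p+r*(zz-p[2])/r[2])
    return np.array(out)
E
python3 - <<'E'
from h import *
im=snap('top','top.png'); 
big=cv2.resize(cv2.imread('pics/top.png'),(800,600),interpolation=cv2.INTER_CUBIC); cv2.imwrite('pics/topb.png',big)
snap('scene','scene.png')
print(env.calibration('top'),env.finger_overhang); s=env.observe(); print(s['time_s'],s['position'],s['tool_rot'],s['q'])
E
```

```text
{'fx': 458.58415769154675, 'fy': 458.58415769154675, 'cx': 257.8639503953123, 'cy': 192.76426829928917, 'k1': -0.005511796701406041, 'position': array([ 0.35871506, -0.01932849,  1.84617068]), 'rotation': array([[-0.0182583 , -0.99635412,  0.0833373 ],
       [-0.99973002,  0.0193909 ,  0.01280135],
       [-0.01437067, -0.08308107, -0.99643917]])} 0.017
0.1 [ 0.23061437 -0.49905263  0.247764  ] [[ 9.07796160e-01  4.19411541e-01 -3.02879957e-04]
 [ 4.19411564e-01 -9.07795273e-01  1.29715655e-03]
 [ 2.69089434e-04 -1.30458509e-03 -9.99999113e-01]] [-7.75387303e+01  2.18387167e+01  7.43794984e+01 -9.13081055e-04
  8.38581002e+01 -1.23360857e+01]
```

View pics/topb.png

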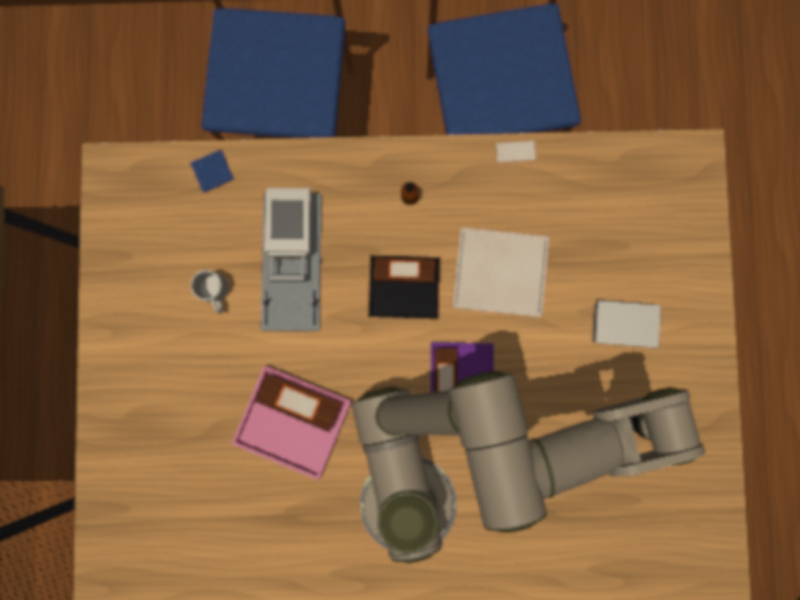

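View pics/scene.png

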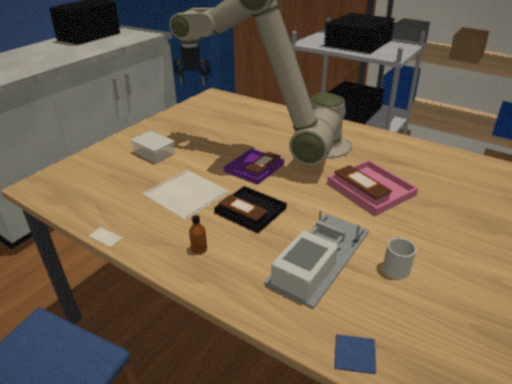

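The top view shows, in 800x600 pixels, the black tray at about (404,287), the mat at (502,272) on its right, the dispenser at (291,260) and the purple decoy at (462,370). I'll enlarge that area.

```bash
python3 - <<'E'
import cv2
im=cv2.imread('pics/top.png')[115:265,160:360]
cv2.imwrite('pics/c1.png',cv2.resize(im,(800,600),interpolation=cv2.INTER_CUBIC))
E
```

```text
(no output)
```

View pics/c1.png

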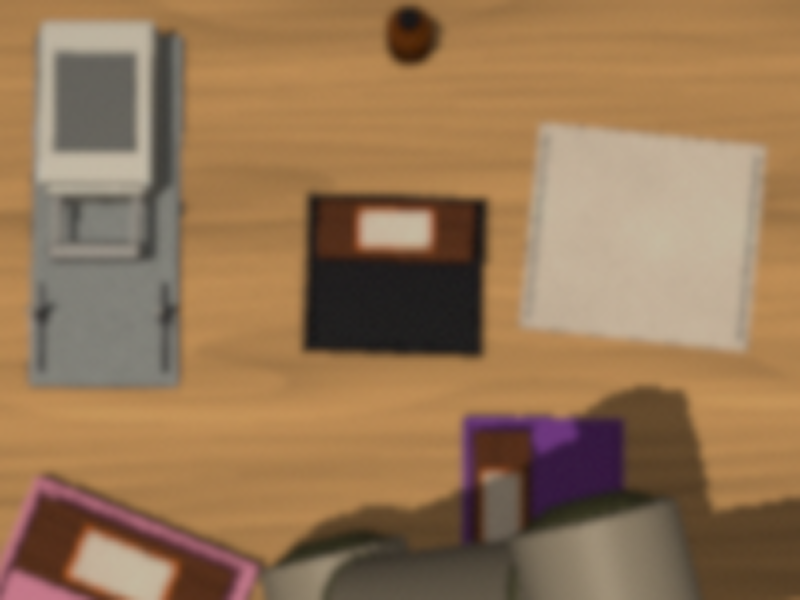

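```bash
python3 - <<'E'
from h import *
P=pose('top')
f=lambda L:[((u+.5)/4-.5+160,(v+.5)/4-.5+115) for u,v in L]
def rep(n,L,z):
    w=px2w('top',f(L),z,P)[:,:2]; print(n,w.round(4).tolist())
    if len(w)==4:
        tl,tr,br,bl=w; X=tl+tr-bl-br; Y=tl+bl-tr-br
        print('  c',w.mean(0).round(4),'angx',np.arctan2(X[1],X[0]).round(4),'angy',np.arctan2(-Y[0],Y[1]).round(4),'size',np.linalg.norm(X)/2,np.linalg.norm(Y)/2)
rep('tray',[(307,194),(488,199),(482,355),(303,351)],.024)
rep('mat',[(541,123),(765,146),(745,351),(520,326)],.001)
rep('board',[(29,386),(179,385),(184,33)],.012)
rep('bar ends',[(50,253),(140,253)],.078)
rep('house top',[(40,22),(155,22),(150,186),(36,182)],.084)
rep('purple',[(465,417),(624,417)],.024)
rep('soy',[(408,17)],.12)
E
```

```text
tray [[0.6321, 0.0881], [0.6233, -0.0932], [0.467, -0.0837], [0.4744, 0.0944]]
  c [0.5492 0.0014] angx -0.0501 angy -0.0449 size 0.15717546868177773 0.1798407089058969
mat [[0.7036, -0.1497], [0.6752, -0.3761], [0.4674, -0.3487], [0.497, -0.1234]]
  c [ 0.5858 -0.2495] angx -0.1288 angy -0.1275 size 0.20895391046207185 0.22771212123530657
board [[0.4453, 0.3707], [0.4435, 0.2199], [0.8019, 0.2118]]
bar ends [[0.5712, 0.3359], [0.5695, 0.2482]]
house top [[0.7985, 0.344], [0.796, 0.2311], [0.6341, 0.2371], [0.6403, 0.3482]]
  c [0.7172 0.2901] angx -0.0321 angy -0.0389 size 0.16020241844891728 0.11210381171106454
purple [[0.4058, -0.0655], [0.4029, -0.2229]]
soy [[0.7867, -0.0167]]
```

>>> {"method": "jog_arm", "body": {"hand": [0.085,0.085,0.085,0.085,0.085], "travel": [[0.024,0.05,-0.005],[0.024,0.05,-0.005],[0.024,0.05,-0.005],[0.024,0.05,-0.005],[0.024,0.05,-0.005]], "yaw": [0.109,0.109,0.109,0.109,0.109], "grip_force": 60}}

```text
time_s: 0.72
position: [0.3511, -0.2475, 0.223]
tool_rot: [[0.556, 0.831, -0.0], [0.831, -0.556, 0.0], [0.0, -0.0, -1.0]]
ft_force: [0.7, -0.6, 0.2]
grip_width: 0.0849
gripper_force: 0.0
```

>>> {"method": "jog_arm", "body": {"hand": [0.085,0.085,0.085,0.085,0.085], "travel": [[0.024,0.052,-0.005],[0.024,0.052,-0.005],[0.024,0.052,-0.005],[0.024,0.052,-0.005],[0.024,0.046,-0.005]], "yaw": [0.109,0.109,0.109,0.109,0.109]}}

```text
time_s: 1.35
position: [0.471, 0.0068, 0.1981]
tool_rot: [[0.044, 0.999, -0.0], [0.999, -0.044, 0.0], [0.0, -0.0, -1.0]]
ft_force: [0.3, -0.3, 0.7]
grip_width: 0.0851
gripper_force: 0.0
```

```bash
python3 - <<'E'
from h import *
import pickle
s=env.observe(); print(s['time_s'],s['position'],s['tool_rot'][:,1])
P=pose('wrist'); pickle.dump(P,open('P1.pkl','wb'))
snap('wrist','w1.png')
E
```

```text
1.35 [0.47104628 0.00677445 0.19805821] [ 9.99038670e-01 -4.38366784e-02 -2.85732021e-04]
```

View pics/w1.png

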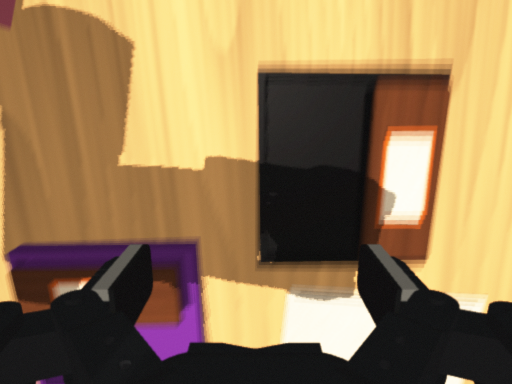

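The wrist view shows the tray's outer -x rim edge, from (259,71) at the +y corner to (258,263) at the -y corner, between the fingers.

```bash
python3 - <<'E'
from h import *
import pickle
P=pickle.load(open('P1.pkl','rb'))
w=px2w('wrist',[(259,73),(258,263)],.024,P); print(w, w.mean(0)); d=w[0]-w[1]; print(np.arctan2(-d[0],d[1]),np.linalg.norm(d))
print(px2w('wrist',[(199,241),(204,340)],.024,P))
E
```

```text
[[ 0.47803527  0.09364472  0.024     ]
 [ 0.47021612 -0.07742759  0.024     ]] [0.47412569 0.00810856 0.024     ]
-0.04567491040860365 0.17125091005169543
[[ 0.4160827  -0.05253934  0.024     ]
 [ 0.41178173 -0.16106165  0.024     ]]
```

>>> {"method": "jog_arm", "body": {"hand": [0.085,0.085,0.085,0.085,0.085], "travel": [[0.004,-0.001,-0.045],[0,0,-0.045],[0,0,-0.045],[0,0,-0.025],[0,0,-0.009]], "yaw": [-0.002,0,0,0,0]}}

```text
time_s: 2.02
position: [0.4741, 0.0038, 0.028]
tool_rot: [[0.05, 0.999, -0.003], [0.999, -0.05, 0.001], [0.001, -0.003, -1.0]]
ft_force: [1.5, 0.0, 0.1]
grip_width: 0.0847
gripper_force: 0.0
```

>>> {"method": "jog_arm", "body": {"hand": [0.04,0.015,0.0,0.0,0.0], "travel": [[0,0,0],[0,0,0],[0,0,0],[0,0,0],[0,0,0]], "yaw": [0,0,0,0,0]}}

```text
time_s: 2.65
position: [0.4747, 0.0037, 0.0299]
tool_rot: [[0.05, 0.999, 0.001], [0.999, -0.05, -0.0], [-0.0, 0.001, -1.0]]
ft_force: [-2.4, -0.5, 5.9]
grip_width: 0.0041
gripper_force: 61.3
```

>>> {"method": "jog_arm", "body": {"hand": [0.0,0.0,0.0,0.0,0.0], "travel": [[0.002,-0.015,0],[0.004,-0.03,0],[0.004,-0.03,0],[0.004,-0.03,0],[0.004,-0.03,0]], "yaw": [-0.004,-0.009,-0.009,-0.009,-0.009]}}

```text
time_s: 3.28
position: [0.4926, -0.1314, 0.0299]
tool_rot: [[0.089, 0.996, -0.0], [0.996, -0.089, 0.001], [0.001, -0.0, -1.0]]
ft_force: [-0.4, 6.2, 6.8]
grip_width: 0.004
gripper_force: 61.5
```

>>> {"method": "jog_arm", "body": {"hand": [0.0,0.0,0.0,0.0,0.0], "travel": [[0.004,-0.03,0],[0.004,-0.03,0],[0.004,-0.03,0],[0.003,-0.016,0],[0.001,-0.005,0]], "yaw": [-0.009,-0.009,-0.009,-0.008,-0.003]}}

```text
time_s: 3.9
position: [0.5085, -0.242, 0.0299]
tool_rot: [[0.128, 0.992, -0.0], [0.992, -0.128, 0.002], [0.002, -0.001, -1.0]]
ft_force: [-2.2, 9.2, 11.2]
grip_width: 0.0038
gripper_force: 62.1
```

```bash
python3 - <<'E'
from h import *
s=env.observe(); print(s['time_s'],s['position'],s['tool_rot'][:,1],s['ft_force'])
snap('top','top2.png'); im=cv2.imread('pics/top2.png')[135:225,260:380]
cv2.imwrite('pics/c2.png',cv2.resize(im,(800,600),interpolation=cv2.INTER_CUBIC))
E
```

```text
3.9 [ 0.50852756 -0.24198133  0.02986324] [ 9.91766196e-01 -1.28059933e-01 -6.82316729e-04] [-2.19162657  9.18768092 11.19409783]
```

View pics/c2.png

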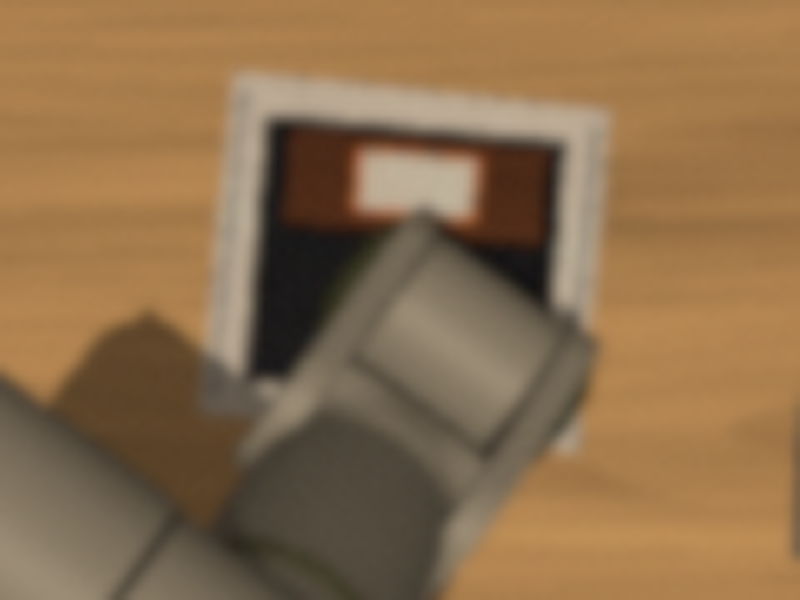

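The tray lies on the mat. Corner pixels in the crop: tray TL (271,121), TR (563,147), BL (248,376); mat TL (235,70), TR (609,108), BL (203,410), BR (578,455).

```bash
python3 - <<'E'
from h import *
P=pose('top'); k=600/90
f=lambda L:[((u+.5)/k-.5+260,(v+.5)/k-.5+135) for u,v in L]
t=px2w('top',f([(271,121),(563,147),(248,376)]),.024,P)[:,:2]; m=px2w('top',f([(235,70),(609,108),(203,410),(578,455)]),.001,P)[:,:2]
for w in (t,m):
    print((w[1]+w[2])/2, w[0]-w[2],w[0]-w[1], np.arctan2(*(w[0]-w[2])[::-1]), np.arctan2(-(w[0]-w[1])[0],(w[0]-w[1])[1]))
E
```

```text
[ 0.58241405 -0.24730067] [ 0.15372087 -0.01772796] [0.01938879 0.1747382 ] -0.11481839783097257 -0.11050704769514809
[ 0.58688617 -0.25070204] [ 0.20767398 -0.02453   ] [0.02814411 0.22681696] -0.1175730430594632 -0.1234519200260103
```

>>> {"method": "jog_arm", "body": {"hand": [0.0,0.0,0.0,0.03,0.05], "travel": [[0.002,-0.002,0],[0.002,-0.001,0],[0,0,0.001],[0,0,0],[0,0,0]], "yaw": [-0.005,-0.003,0,0,0]}}

```text
time_s: 4.58
position: [0.5129, -0.2455, 0.0304]
tool_rot: [[0.136, 0.991, 0.001], [0.991, -0.136, -0.0], [-0.0, 0.001, -1.0]]
ft_force: [-0.0, -0.7, -0.1]
grip_width: 0.0396
gripper_force: 0.0
```

>>> {"method": "jog_arm", "body": {"hand": [0.08,0.085,0.085,0.085,0.085], "travel": [[0,0,0.03],[0,0,0.055],[0,0,0.06],[0,0.035,0.05],[0,0.055,0.025]], "yaw": [0,0,0,0,0]}}

```text
time_s: 5.2
position: [0.5132, -0.1555, 0.2531]
tool_rot: [[0.138, 0.99, 0.004], [0.99, -0.138, -0.002], [-0.002, 0.005, -1.0]]
ft_force: [0.8, -0.2, -0.6]
grip_width: 0.0853
gripper_force: 0.0
```

>>> {"method": "jog_arm", "body": {"hand": [0.085,0.085,0.085,0.085,0.085], "travel": [[0.002,0.058,0],[0.002,0.058,0],[0.002,0.058,0],[0.002,0.058,0],[0.002,0.058,0]], "yaw": [0.018,0.018,0.018,0.018,0.018]}}

```text
time_s: 5.82
position: [0.5226, 0.1365, 0.2505]
tool_rot: [[0.046, 0.999, 0.001], [0.999, -0.046, -0.0], [0.0, 0.001, -1.0]]
ft_force: [1.1, -0.2, 0.4]
grip_width: 0.0851
gripper_force: 0.0
```

>>> {"method": "jog_arm", "body": {"hand": [0.085,0.085,0.085,0.085,0.085], "travel": [[0.002,0.05,0],[0.002,0.03,0],[0,0,0],[0,0,0],[0,0,0]], "yaw": [0.016,0,0,0,0]}}

```text
time_s: 6.45
position: [0.5268, 0.2137, 0.2504]
tool_rot: [[0.031, 1.0, 0.0], [1.0, -0.031, -0.0], [-0.0, 0.0, -1.0]]
ft_force: [0.3, -0.2, 0.8]
grip_width: 0.085
gripper_force: 0.0
```

```bash
python3 - <<'E'
from h import *
import pickle
s=env.observe(); print(s['time_s'],s['position'],s['tool_rot'][:,1],s['ft_force'])
P=pose('wrist'); pickle.dump(P,open('P2.pkl','wb'))
snap('wrist','w2.png')
cv2.imwrite('pics/w2b.png',cv2.resize(cv2.imread('pics/w2.png'),(800,600),interpolation=cv2.INTER_CUBIC))
snap('top','top3.png'); im=cv2.imread('pics/top3.png')[135:225,260:380]
cv2.imwrite('pics/c3.png',cv2.resize(im,(800,600),interpolation=cv2.INTER_CUBIC))
E
```

```text
6.45 [0.52680475 0.21372309 0.25039864] [ 9.99505279e-01 -3.14514781e-02  2.84772222e-05] [ 0.29068603 -0.1616452   0.82568263]
```

View pics/w2b.png

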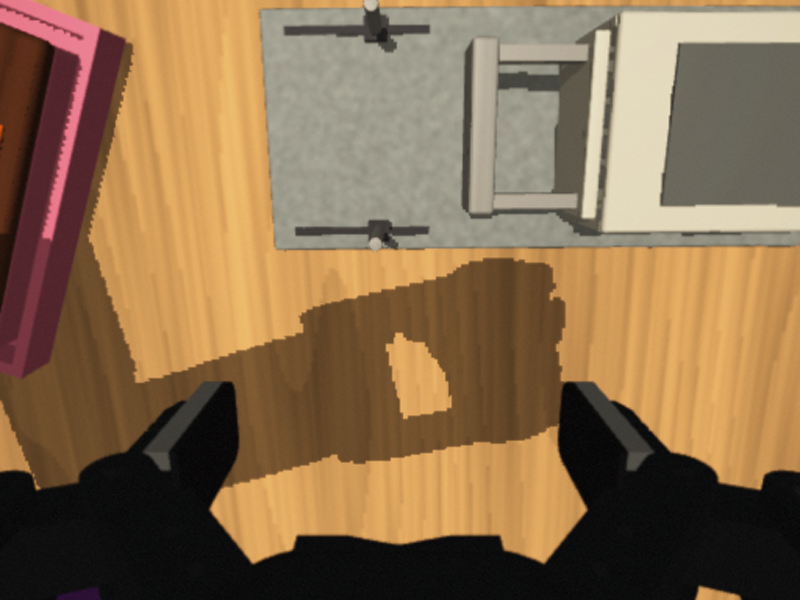

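View pics/c3.png

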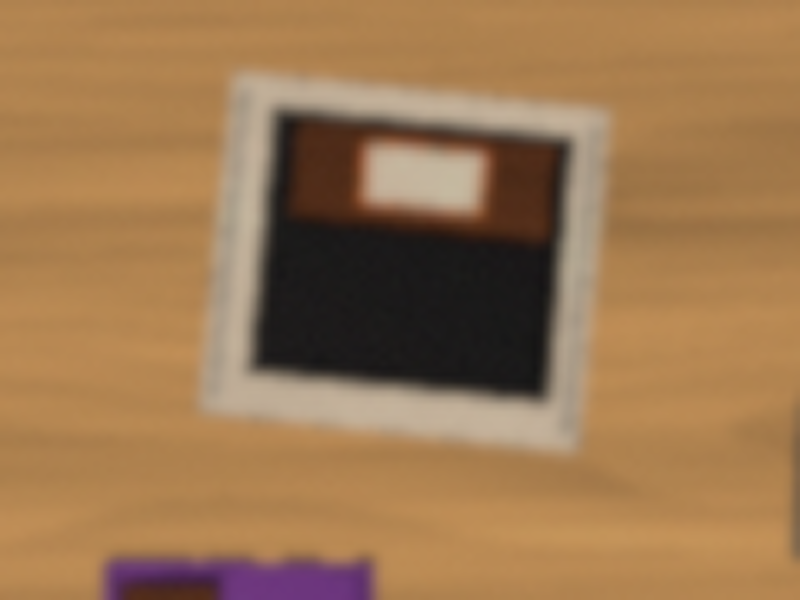

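The tray sits in the mat with corners (277,112), (571,140), (546,396), (252,370). In the wrist view the pin tops are at about (371,6) and (376,242), and the bar's top face runs from (486,39) to (481,213).

```bash
python3 - <<'E'
from h import *
import pickle
P=pose('top'); k=600/90
f=lambda L:[((u+.5)/k-.5+260,(v+.5)/k-.5+135) for u,v in L]
for L,z in (([(277,112),(571,140),(546,396),(252,370)],.024),([(235,70),(609,108),(578,453),(203,410)],.001)):
    w=px2w('top',f(L),z,P)[:,:2]; X=w[0]+w[1]-w[2]-w[3]; print(w.mean(0),np.arctan2(X[1],X[0]))
P=pickle.load(open('P2.pkl','rb')); g=lambda L:[((u+.5)/1.5625-.5,(v+.5)/1.5625-.5) for u,v in L]
p=px2w('wrist',g([(371,6),(376,242)]),.072,P); b=px2w('wrist',g([(486,39),(481,213)]),.078,P)
print(p,b,p.mean(0),b.mean(0))
d=p[0]-p[1]; a=np.arctan2(-d[0],d[1]); d=b[0]-b[1]; print(a,np.arctan2(-d[0],d[1]),np.linalg.norm(p[0]-p[1]),np.linalg.norm(d))
print((b.mean(0)-p.mean(0))[:2]@[np.cos(-.033),np.sin(-.033)])
E
```

```text
[ 0.58667686 -0.25072308] -0.1258035411805334
[ 0.58632838 -0.25032383] -0.12052252338730128
[[0.51698173 0.35406904 0.072     ]
 [0.51452732 0.23284076 0.072     ]] [[0.57484191 0.33562772 0.078     ]
 [0.57296247 0.2479629  0.078     ]] [0.51575453 0.2934549  0.072     ] [0.57390219 0.29179531 0.078     ]
-0.020243417187106455 -0.021435588821209297 0.12125312963018951 0.08768496436793681
0.05817076103500092
```

>>> {"method": "jog_arm", "body": {"hand": [0.05,0.05,0.05,0.05,0.05], "travel": [[0.024,0.039,0],[0.023,0.039,-0.02],[0,0,-0.05],[0,0,-0.03],[0,0,0]], "yaw": [0.004,0,0,0,0]}}

```text
time_s: 7.18
position: [0.573, 0.292, 0.1483]
tool_rot: [[0.027, 1.0, -0.004], [1.0, -0.027, -0.001], [-0.001, -0.004, -1.0]]
ft_force: [-0.0, -1.0, 0.9]
grip_width: 0.05
gripper_force: 0.0
```

>>> {"method": "jog_arm", "body": {"hand": [0.05,0.05,0.05,0.05,0.05], "travel": [[0,0,-0.03],[0,0,-0.03],[0,0,-0.02],[0,0,-0.008],[0,0,0]], "yaw": [0,0,0,0,0]}}

```text
time_s: 7.8
position: [0.5743, 0.2927, 0.0634]
tool_rot: [[0.026, 1.0, 0.001], [1.0, -0.026, 0.0], [0.0, 0.001, -1.0]]
ft_force: [-0.3, 0.3, 0.2]
grip_width: 0.0499
gripper_force: 0.0
```

>>> {"method": "jog_arm", "body": {"hand": [0.02,0.0,0.0,0.0,0.0], "travel": [[0,0,0],[0,0,0],[0,0,0],[0,0,0],[0,0,0]], "yaw": [0,0,0,0,0], "grip_force": 60}}

```text
time_s: 8.43
position: [0.5744, 0.2928, 0.0635]
tool_rot: [[0.026, 1.0, 0.002], [1.0, -0.026, 0.0], [0.001, 0.002, -1.0]]
ft_force: [0.8, -0.7, 5.9]
grip_width: 0.0133
gripper_force: 60.3
```

Bar gripped. I'll pull about 59 mm along the drawer axis (yaw about -0.026).

>>> {"method": "jog_arm", "body": {"hand": [0.0,0.0,0.0,0.0,0.0], "travel": [[-0.008,0.0002,0],[-0.015,0.0004,0],[-0.018,0.0004,0],[-0.014,0.0004,0],[-0.004,0.0001,0]], "yaw": [0,0,0,0,0]}}

```text
time_s: 9.05
position: [0.5155, 0.2942, 0.0634]
tool_rot: [[0.026, 1.0, 0.004], [1.0, -0.026, 0.0], [0.0, 0.004, -1.0]]
ft_force: [6.0, -1.4, 4.0]
grip_width: 0.0131
gripper_force: 60.0
```

>>> {"method": "jog_arm", "body": {"hand": [0.0,0.0,0.0,0.0,0.0], "travel": [[0,0,0],[0,0,0],[0,0,0],[0,0,0],[0,0,0]], "yaw": [0,0,0,0,0]}}

```text
time_s: 9.68
position: [0.5164, 0.2942, 0.0634]
tool_rot: [[0.026, 1.0, 0.005], [1.0, -0.026, 0.001], [0.001, 0.005, -1.0]]
ft_force: [6.6, -2.0, 5.6]
grip_width: 0.0129
gripper_force: 60.2
```

```bash
python3 - <<'E'
from h import *
import pickle
s=env.observe(); print(s['time_s'],s['position'],s['tool_rot'][:,1],s['ft_force'],s['grip_width'])
P=pose('wrist'); pickle.dump(P,open('P3.pkl','wb'))
snap('wrist','w3.png')
cv2.imwrite('pics/w3b.png',cv2.resize(cv2.imread('pics/w3.png'),(800,600),interpolation=cv2.INTER_CUBIC))
E
```

```text
9.675 [0.51635504 0.29420238 0.06341754] [ 0.99964994 -0.02607106  0.00450429] [ 6.62057685 -1.960959    5.55100609] 0.012851741323323545
```

View pics/w3b.png

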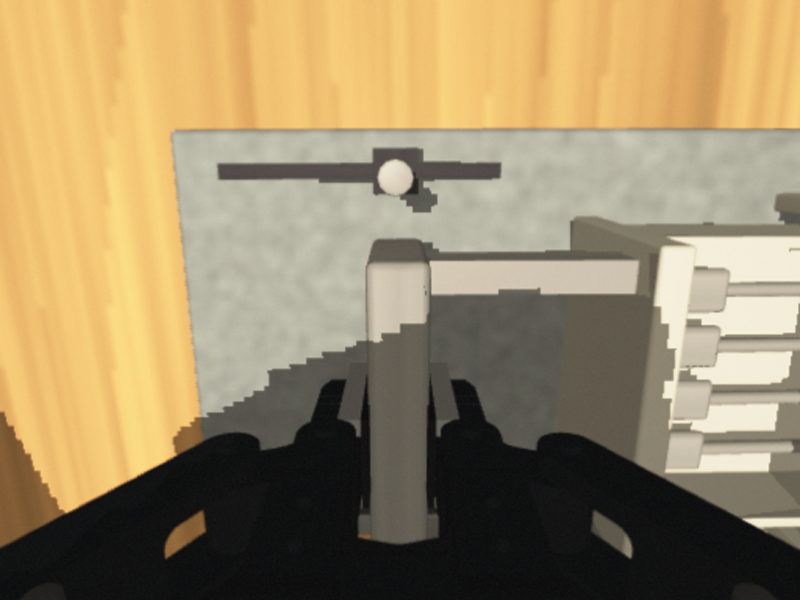

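The pin top at (396,176) lines up with the bar's centre line at x≈398, with the bar 60 px wide. That leaves the bar within about 1 mm of the mark, held and still.

```bash
python3 -c "
from rig import env
print(env.close_job())"
```

```text
the job is handed in; nothing more can be done
None
```

I slid the tray onto the mat and let go of it, about 1 mm off centre and square to within about 0.01 rad. I then pulled the drawer bar to within about 1 mm of the pin line and handed the job in with the gripper still holding it; the hand-in call returned no verdict.

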